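Put the label printer back into service

ROBOT

A 7-joint arm with a two-finger parallel gripper is mounted at the origin on the work surface. World frame = base frame: x ahead of the robot, y to its left, z up, the work surface at z = 0. Lengths are in m, angles in degrees, forces in N, time in s.
With the tool pointing down it reaches from about 0.35 to 0.9 m from the base axis. Payload 7.2 kg.
Tool frame: the origin (TCP) lies midway between the tips of the shut fingers; the grasp point (between the pads) lies 19 mm behind it; z points along the fingers, y is the direction in which the jaws open and shut (so a half turn about z gives the same grasp; the last joint's range is limited). The gripper opens to 85 mm and grips with 20 to 120 N. Pads are 22 mm wide; open, the fingers measure 114 mm over their backs; the gripper's body (76 mm by 85 mm) begins 54 mm behind the grasp point. The pads swing forward as they close: fully open they stand 13 mm farther back than shut.
Start: joints at [-79.595, 23.554, -0.728, 91.456, 0.321, 64.991, -4.71], TCP at [0.155, 0.606, 0.231] pointing down, gripper open.
Joint ranges: [-169.25, 169.25], [-16.82, 113.86], [-84.01, 82.57], [7.8, 145.47], [-59.2, 239.2], [7.22, 106.19], [-163.78, 163.78]. Speed limits (degrees/s): [136.94, 136.94, 172.46, 172.46, 180, 180, 180].

INTERFACE

Orientations are given as [roll, pitch, yaw] about the fixed x, y, z axes, in that order (R = Rz(yaw) Ry(pitch) Rx(roll)).
In Python, from plant import * gives the robot as it stands.
- The arm moves only by the shell command python3 -m handwheel 'ROWS' [OPENING] [FORCE]. ROWS is JSON, a list of rows, each a list of 2 entries, a list of its own where there are three numbers: the shift along the tool's x, y, z in m, then the turn about the tool's z in degrees. In form: [[[x, y, z], twist], ...]. A call has 1 to 5 rows; each row is the pose to reach, as a shift and turn from the pose commanded when the call began, along the tool's axes at that moment; what a row does not reach only later rows make up. A row lasts 1/12 s, in which the tool goes at most 41.7 mm and 7.16 degrees, less where a joint would pass 70% of its speed; a pose out of reach is approached as far as the arm can. A call with a gripper value outside its range is refused whole. OPENING is the opening, from 0 (shut) to 1 (fully open), set as the call begins (- or left out, the last holds). The fingers move at their own pace and stop on an object; FORCE is the grip in N (left out, the last holds). Time passes only in rows, so rows that repeat a pose let the fingers close. It gives the time, the measured TCP pose, the force and the opening at its end, in the units of the state.
- get_state(): the state, without advancing time (a new reading comes with each control period).
- get_image(name): name is "scene" or "side" or "wrist"; returns a dict with "image" (420x560x3 uint8, blue, green, red), "depth" (420x560 float32, m along the optical axis (not along the pixel's ray), 0 where there is no reading), "intrinsics" (3x3 intrinsics, pixels), "R" (3x3) and "t" (3): a world point X has camera coordinates R X + t; the wrist camera has in their place "hand_eye" (4x4, takes a point from camera to tool coordinates, whose origin is the TCP and whose axes are the flange's). Camera axes: x right, y down, z forward; pixel columns grow to the right and rows downward; lengths in m; the calibration is good to about 2 mm. A picture is of the moment at which its call begins: read the wrist's pose just before it.
- hand_in(): hands the job in, once; it reports no verdict.
Trained networks look in the newest picture that a camera, given by its name, has taken for a name from the list of things; names that differ only in an ending like _2 or _b are one class to them, and where a whole thing is asked for, a point or a joint stands for the part that bears it (a point fixed in the world has none). Each returns a list of dicts, best first, with "confidence" (0 to 1); they miss things now and then, are a little off and sometimes report something else, mostly with a low value. They report only what shows in the picture. A call takes as long as a camera call.
- trace(camera, target): "pixels" (420x560 bool, what is visible of it) and "bbox" ([left, top, right, bottom] in pixels, round what is visible of it).
The state is a dict: "clock": time; "joint_positions": joint angles; "qd": joint speeds; "effort": joint torques, N m; "eef_pos": TCP position; "orientation": TCP orientation; "ft_force": force on the tool from outside, world axes, zero at the start; "ft_torque": the same for the moment, N m; "width": finger opening in m.
Only numpy, scipy, OpenCV 4.12 (cv2) and the standard library are available. Lean on these libraries where they do the work, as an engineer would, in place of code of your own. Each camera call takes 0.05 s, during which the arm holds its last target.

TASK

A new roll has just been laid in the label printer on the packing bench; with closed fingertips put it back into service. Push its cover down until it is fully shut, then press the raised half of the rocker switch fully down to switch the printer on, and then press the large round feed key right down and let it come up again. Keep to that order, leave the small oblong pause key alone, leave the printer standing where it is, and do not disturb the other things on the bench.

Things in the scene. Friction and masses are not known exactly. Their poses are not given: they have to be found in the camera images.
- printer: Desktop label printer, loose on rubber feet, 2.4 kg; grey, black cover and deck. Origin on the bench under its middle; x from its front (facing the robot, -135 mm) to its rear (+130), y to the robot's left (+-100), z up; 136 mm high when shut. Level control deck along the front 65 mm, 90.5 mm above the bench: from +y to -y a rocker, a small oblong key, a large round key.
- cover (a joint): Angle of the printer's cover in rad: 0 fully shut, growing as its front rises (at most 1.5; found at about 0.55 to 0.95). Black hood 190 mm deep, 200 wide, 44 thick with a clear window, hinged along y at the rear. A stiff hinge holds it wherever it is left, so it does not fall shut; pushing it down near its front edge takes about 2 to 3 N.
- cover_hinge (a point): Middle of the cover's hinge axis, fixed on the printer at its (118, 0, 92) mm. The axis runs along the printer's y.
- cover_push (a point): Point on the outer (top) face of the cover, on its middle line, 21 mm behind the front edge of that face: the place to push. It moves with the cover: with the cover shut it lies 145 mm in front of the hinge axis and 44 mm above it, facing straight up.
- rocker (a joint): Angle of the power rocker in rad: 0 is off (its front half, nearer the robot, raised), 0.30 is fully on (front half level, rear half raised). It stays where it is left. It turns about the printer's y through the rocker's middle at printer (-103, 62) mm; pressing the raised half takes about 3 to 5 N. The rocker is 40 mm long (along printer x), 21 mm wide, in a 2 mm bezel.
- rocker_raised (a point): Centre of the top face of the rocker's front half, 15 mm in front of the rocker's middle: the place to press. About 4 mm above the rocker's level half while off; 5 to 6 mm above the deck when fully on.
- feed (a joint): Travel of the round feed key in m: 0 is up, 0.004 fully down. It springs back; fully down takes 4 N.
- feed_top (a point): Centre of the top of the feed key, round, 25 mm across, standing 7.5 mm above the deck at printer (-104, -60) mm, the deck's key farthest to -y.
- pause (a joint): Travel of the oblong pause key in m: 0 is up, 0.004 fully down. It is to be left alone.
- pause_top (a point): Centre of the top of the pause key, 9 by 20 mm, standing 7.5 mm above the deck midway across it, between the rocker and the feed key.
- label_roll: Spare roll of labels standing on end beside the printer, 90 mm across, 100 mm high. Origin under its centre. Its pose is for keeping clear of it only; it must not be disturbed.
- tape_roll: Roll of brown packing tape lying flat beside the printer, 100 mm across, 48 mm high. Origin under its centre. Its pose is for keeping clear of it only; it must not be disturbed.
- marker: Marker pen lying in front of the printer, 130 mm long, 16 mm thick. Origin under its middle. Its pose is for keeping clear of it only; it must not be disturbed.
- knife: Closed utility knife lying in front of the printer, 140 mm long, 20 mm wide, 16 mm high. Origin under it near its middle. Its pose is for keeping clear of it only; it must not be disturbed.
- spray_can: White spray can standing upright, 52 mm across, 180 mm high. Origin under its centre. Its pose is for keeping clear of it only; it must not be disturbed.
- carton: Small closed carton, 120 x 90 x 70 mm high. Origin under its centre. Its pose is for keeping clear of it only; it must not be disturbed.
- scanner: Hand-held barcode scanner lying down, 195 mm long, 68 mm wide, 52 mm high. Origin under its middle. Its pose is for keeping clear of it only; it must not be disturbed.

How it is judged (in metres and radians):
On the way, in this order (a step that is already met when the one before it is completed fails the run):
1. the cover is fully shut (value of joint cover below 0.03 rad), for 0.2 s.
2. the rocker is switched fully on (value of joint rocker above 0.24 rad), for 0.2 s.
3. the round feed key is pressed right down (value of joint feed above 0.003 m), for 0.05 s.
At the end, for the whole second after the job is handed in: The cover is shut (within 0.03 rad), the rocker is on (0.24 rad or more of its 0.30), the feed and pause keys are up, the printer stands flat within 30 mm of where it stood, and the other things lie within 30 mm of where they lay (value of joint cover below 0.03 rad and value of joint rocker above 0.24 rad and value of joint each of feed, pause below 0.001 m and distance of each of printer, label_roll, tape_roll, marker, knife, spray_can, carton, scanner from where it was at the start of the episode below 0.03 m and height (world z) of printer below 0.01 m and angle between printer's own z axis and vertical below 0.05 rad and linear speed of printer below 0.02 m/s); the robot touches nothing.
It fails at once if the printer is switched on while its cover is open (value of joint rocker above 0.15 rad and value of joint cover above 0.08 rad).
It fails at once if the feed key is pressed while the printer is still off (value of joint feed above 0.002 m and value of joint rocker below 0.15 rad).
It fails at once if the pause key is pressed (value of joint pause above 0.002 m).
It fails at once if the printer is shoved, lifted or tipped (distance of printer from where it was at the start of the episode above 0.03 m or height (world z) of printer above 0.015 m or angle between printer's own z axis and vertical above 0.15 rad).
It fails at once if another thing on the bench is moved or lifted (distance of any of label_roll, tape_roll, marker, knife, spray_can, carton, scanner from where it was at the start of the episode above 0.03 m).
It also fails if it takes over 51 s, if anything falls off the work surface, if the arm or the gripper's body presses on something with over 40 N, if the wrist force passes 120 N, or if a joint passes its speed limit or range.

## Working session

There is one attempt and no reset: what is moved stays moved. The work goes in short steps, Python scripts to look and compute and a shell command to move; the robot and the scene stay as the last step left them, time stands still between calls to the robot, and variables do not carry over. Pictures are saved under pics/ and viewed, and the job is handed in when it is done.

```bash
ls; mkdir -p pics
python3 - <<'E'
from plant import *
import cv2,numpy as np
s=get_state();print(s['clock'],s['eef_pos'],s['orientation'],s['ft_force'],s['width'])
for n in ["scene","side"]:
    d=get_image(n);cv2.imwrite(f'pics/{n}0.png',d['image']);np.savez(f'{n}0.npz',**d)
    print(n,-d['R'].T@d['t'])
    for t in ['printer','cover','rocker','feed','pause','label_roll','tape_roll','marker','knife','spray_can','carton','scanner']:
        r=trace(n,t)
        if r: 
            m=r[0]['pixels'];v,u=np.nonzero(m);z=d['depth'][v,u];ok=z>0;u,v,z=u[ok],v[ok],z[ok]
            K=d['intrinsics'];P=np.c_[(u-K[0,2])/K[0,0]*z,(v-K[1,2])/K[1,1]*z,z];W=(P-d['t'])@d['R']
            np.save(f'{n}_{t}.npy',W)
            print(n,t,round(r[0]['confidence'],2),r[0]['bbox'],np.round(np.percentile(W,[2,50,98],axis=0),3).tolist() if len(W) else 0)
print(get_state()['clock'])
E
```

```text
pics
0.0 [0.1544402  0.60509831 0.23042856] [-1.79906377e+02  7.06977036e-03  1.65687631e+02] [-0.61568679 -0.17425388  0.12545267] 0.08569136435051035
scene [ 1.34825331 -0.51901182  0.77253627]
scene printer 0.81 [178.7, 182.0, 321.7, 318.1] [[0.506, -0.186, 0.013], [0.694, -0.12, 0.141], [0.759, 0.013, 0.221]]
scene cover 0.76 [201.7, 182.0, 324.5, 292.0] [[0.618, -0.182, 0.108], [0.692, -0.098, 0.169], [0.761, 0.015, 0.223]]
scene pause 0.53 [144.4, 251.4, 188.7, 312.0] [[0.555, -0.319, 0.004], [0.618, -0.283, 0.082], [0.635, -0.237, 0.102]]
scene label_roll 0.94 [143.5, 249.8, 188.8, 313.5] [[0.55, -0.319, 0.003], [0.618, -0.283, 0.082], [0.635, -0.235, 0.102]]
scene tape_roll 0.83 [308.8, 221.5, 337.0, 258.6] [[0.584, 0.095, 0.003], [0.629, 0.139, 0.035], [0.673, 0.158, 0.05]]
scene knife 0.58 [168.0, 224.8, 179.6, 253.8] [[0.35, -0.215, 0.001], [0.406, -0.185, 0.012], [0.449, -0.151, 0.017]]
scene spray_can 0.63 [197.2, 226.2, 199.8, 229.1] [[0.502, -0.158, 0.096], [0.512, -0.151, 0.098], [0.521, -0.146, 0.1]]
scene carton 0.96 [312.6, 173.6, 357.5, 223.2] [[0.453, 0.211, 0.00
[... 570 characters left out ...]
oll 0.97 [212.4, 221.9, 257.3, 264.0] [[0.569, 0.073, -0.001], [0.615, 0.125, 0.033], [0.662, 0.166, 0.049]]
side marker 0.89 [310.7, 215.5, 362.4, 240.5] [[0.345, -0.015, 0.001], [0.402, 0.004, 0.013], [0.463, 0.022, 0.017]]
side knife 0.62 [328.9, 172.9, 371.2, 195.5] [[0.347, -0.215, -0.001], [0.407, -0.181, 0.01], [0.461, -0.148, 0.015]]
side spray_can 0.67 [162.0, 214.4, 196.9, 291.1] [[0.668, 0.224, 0.008], [0.683, 0.255, 0.114], [0.711, 0.264, 0.181]]
side carton 0.9 [220.6, 264.6, 299.8, 343.2] [[0.443, 0.226, 0.004], [0.503, 0.293, 0.069], [0.575, 0.334, 0.072]]
side scanner 0.68 [282.5, 114.7, 338.2, 129.9] [[0.489, -0.495, -0.001], [0.541, -0.43, 0.036], [0.639, -0.388, 0.05]]
1.3
```

Run:
```python
import cv2
a=cv2.imread('pics/scene0.png');b=cv2.imread('pics/side0.png')
cv2.imwrite('pics/scene0c.png',cv2.resize(a[150:340,120:380],None,fx=3,fy=3,interpolation=2))
cv2.imwrite('pics/side0c.png',cv2.resize(b[80:300,150:400],None,fx=2.7,fy=2.7,interpolation=2))
```

```text
(no output)
```

View pics/scene0c.png

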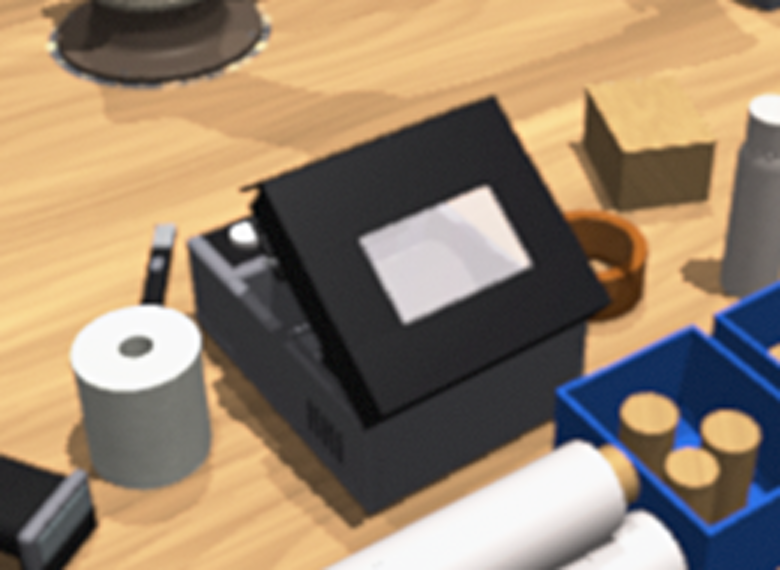

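View pics/side0c.png

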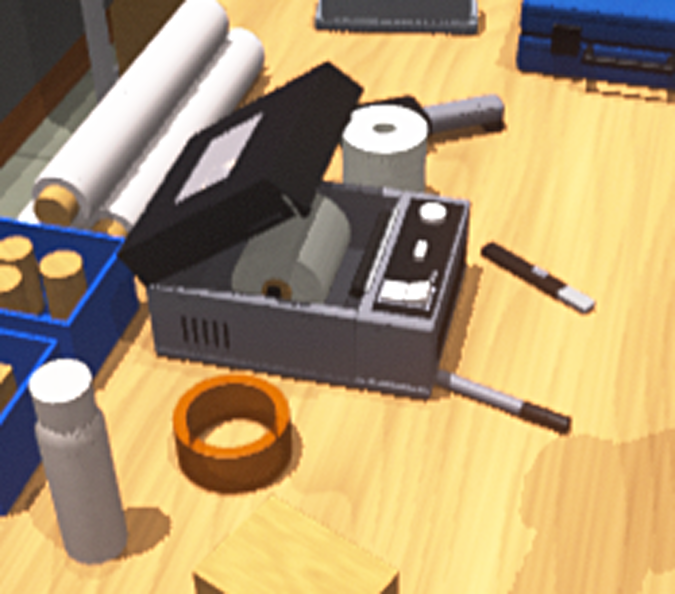

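The side view shows the printer with its white keys at about (310,158) feed, (305,172) pause and (300,188) rocker. The scene view shows the open cover's top face. I'll fit the pose from these.

```bash
cat > fit.py <<'E'
import numpy as np,cv2
from scipy.optimize import least_squares
d=dict(np.load('side0.npz'));im=d['image'];K,R,t=d['intrinsics'],d['R'],d['t']
def atz(u,v,z):
    r=R.T@np.linalg.solve(K,[u,v,1]);c=-R.T@t
    return c+r*(z-c[2])/r[2]
g=im.min(axis=2);m=((g>150)).astype(np.uint8);m2=np.zeros_like(m);m2[145:198,290:325]=m[145:198,290:325]
n,l,s,c=cv2.connectedComponentsWithStats(m2)
dep=d['depth']
for i in range(1,n):
    v,u=np.nonzero(l==i);z=dep[v,u]
    P=np.c_[(u-K[0,2])/K[0,0]*z,(v-K[1,2])/K[1,1]*z,z];W=(P-t)@R
    print(s[i],c[i].round(1),'atz',atz(*c[i],.097).round(4),'depth',W.mean(0).round(4))
# whole-cloud, cover plane from scene
W=np.load('scene_cover.npy')
best=None;rng=np.random.default_rng(0)
for _ in range(500):
    a=W[rng.choice(len(W),3,False)];nn=np.cross(a[1]-a[0],a[2]-a[0])
    if np.linalg.norm(nn)<1e-5: continue
    nn/=np.linalg.norm(nn);k=abs((W-a[0])@nn)<.003
    if best is None or k.sum()>best.sum(): best=k
A=W[best];c0=A.mean(0);nn=np.linalg.svd(A-c0)[2][2];nn*=np.sign(nn[2])
print('plane',best.sum(),len(W),nn,c0,'cover ang',np.arccos(nn[2]),'yaw',np.degrees(np.arctan2(-nn[1],-nn[0])))
# corners of top face 
h=np.cross([0,0,1],-nn);print(nn)
yaw=np.arctan2(nn[1],nn[0])
ex=np.array([np.cos(yaw),np.sin(yaw),0]);
for s_ in(1,-1):
    e=s_*ex
    print('ex',e,'range along x',np.percentile(A@e,[1,99]),'along y',np.percentile(A@np.array([-e[1],e[0],0]),[.5,99.5]),'z',np.percentile(A[:,2],[.5,99.5]))
E
python3 fit.py
```

```text
[290 149  20  36 140] [295.8 162.7] atz [ 0.5352 -0.1161  0.097 ] depth [ 0.5382 -0.1295  0.0879]
[311 152  13   4  23] [317.5 153.3] atz [ 0.4904 -0.1708  0.097 ] depth [ 0.499  -0.2197  0.0621]
[306 155   9   7  52] [309.8 157.9] atz [ 0.5053 -0.1456  0.097 ] depth [ 0.5055 -0.1463  0.0965]
[321 161   1   1   1] [321. 161.] atz [ 0.4748 -0.14    0.097 ] depth [ 0.4765 -0.1499  0.0897]
[320 164   1   2   2] [320.  164.5] atz [ 0.4742 -0.1247  0.097 ] depth [ 0.4755 -0.1325  0.0911]
[304 169   4   6  22] [305.5 171.5] atz [ 0.503  -0.0868  0.097 ] depth [ 0.5033 -0.0884  0.0958]
[319 168   1   1   1] [319. 168.] atz [ 0.4737 -0.1096  0.097 ] depth [ 0.4754 -0.12    0.0891]
[324 168   1   1   1] [324. 168.] atz [ 0.4616 -0.1129  0.097 ] depth [ 0.4814 -0.2398  0.0005]
[318 170   1   3   3] [318. 171.] atz [ 0.4735 -0.0969  0.097 ] depth [ 0.4753 -0.1075  0.0888]
[317 175   1   1   1] [317. 175.] atz [ 0.4725 -0.0804  0.097 ] depth [ 0.4743 -0.0904  0.0891]
[316 177   1   2   2] [316.  177.5] atz [ 0.4728 -0.0701  0.097 ] depth [ 0.4746 -0.0804  0.0888]
[311 181   1   1   1] [311. 181.
[... 673 characters left out ...]
atz [ 0.4703 -0.0139  0.097 ] depth [ 0.4717 -0.0216  0.0904]
[311 195   1   1   1] [311. 195.] atz [ 0.4702 -0.0027  0.097 ] depth [ 0.4721 -0.0127  0.0883]
[290 196  10   2  14] [293.6 196.7] atz [0.5077 0.0139 0.097 ] depth [0.5095 0.0062 0.0902]
plane 6677 7982 [0.58086102 0.01912065 0.81377815] [ 0.69168914 -0.08586979  0.17188   ] cover ang 0.6201726115292929 yaw -178.1146317080267
[0.58086102 0.01912065 0.81377815]
ex [0.99945865 0.03289995 0.        ] range along x [0.61559009 0.75885551] along y [-0.20304531 -0.00472144] z [0.12076901 0.22426684]
ex [-0.99945865 -0.03289995 -0.        ] range along x [-0.75885551 -0.61559009] along y [0.00472144 0.20304531] z [0.12076901 0.22426684]
```

```bash
cat > h.py <<'E'
from plant import *
import numpy as np
from scipy.spatial.transform import Rotation as Ro
YAW=np.radians(1.6)
def st():
    s=get_state();print('t %.2f pos %s rpy %s F %s w %.3f'%(s['clock'],np.round(s['eef_pos'],4),np.round(s['orientation'],2),np.round(s['ft_force'],2),s['width']));return s
def to(*w):
    s=st();Rm=Ro.from_euler('xyz',s['orientation'],degrees=True).as_matrix()
    print('shift',np.round(Rm.T@(np.array(w)-s['eef_pos']),4))
def pr(x,y,z,o=(.6076,-.0827)):
    c,s_=np.cos(YAW),np.sin(YAW);return o[0]+c*x-s_*y,o[1]+s_*x+c*y,z
def wpts(d,s):
    pass
E
python3 -m handwheel '[[[0,0,-0.02],-5.5],[[0,0,-0.04],-11],[[0,0,-0.04],-16],[[0,0,-0.04],-16]]' 0 40
python3 -c "
from h import *
to(.633,-.0825,.27)"
```

```text
clock: 1.63
eef_pos: [0.1547, 0.6062, 0.2727]
orientation: [179.9, 0.0, -178.1]
ft_force: [0.0, -0.5, 0.2]
width: 0.0387
t 1.63 pos [0.1547 0.6062 0.2727] rpy [ 1.7985e+02  3.0000e-02 -1.7809e+02] F [ 0.01 -0.46  0.18] w 0.039
shift [-0.4551 -0.7043  0.0011]
```

```bash
python3 -m handwheel '[[[-0.022,-0.034,0],0],[[-0.044,-0.068,0],0],[[-0.066,-0.102,0],0],[[-0.088,-0.136,0],0],[[-0.11,-0.17,0],0]]'
python3 -c "
from h import *
to(.633,-.0825,.27);print(get_state()['joint_positions'])"
```

```text
clock: 2.05
eef_pos: [0.27, 0.4368, 0.2706]
orientation: [-180.0, -0.0, -178.5]
ft_force: [1.0, 0.8, 0.2]
width: -0.0001
t 2.05 pos [0.27   0.4368 0.2706] rpy [-1.7995e+02 -4.0000e-02 -1.7850e+02] F [1.02 0.76 0.24] w -0.000
shift [-0.3492 -0.5286  0.0008]
[-6.37470084e+01  1.07588959e+01  8.77542360e-02  1.03681432e+02
 -2.85153666e-02  6.56200761e+01  2.78516969e+01]
```

```bash
python3 -m handwheel '[[[-0.023,-0.034,0],0],[[-0.045,-0.068,0],0],[[-0.068,-0.102,0],0],[[-0.09,-0.136,0],0],[[-0.11,-0.17,0],0]]'
python3 -m handwheel '[[[-0.023,-0.034,0],0],[[-0.045,-0.068,0],0],[[-0.068,-0.102,0],0],[[-0.09,-0.136,0],0],[[-0.11,-0.17,0],0]]'
python3 -c "
from h import *
to(.633,-.0825,.27);print(get_state()['joint_positions'])"
```

```text
clock: 2.47
eef_pos: [0.3851, 0.27, 0.2709]
orientation: [-180.0, -0.0, -178.5]
ft_force: [0.3, 0.8, 0.0]
width: -0.0
clock: 2.88
eef_pos: [0.5, 0.1035, 0.2709]
orientation: [-180.0, -0.0, -178.5]
ft_force: [1.0, 0.2, 0.4]
width: -0.0
t 2.88 pos [0.5    0.1035 0.2709] rpy [-1.8000e+02 -2.0000e-02 -1.7851e+02] F [0.97 0.18 0.4 ] w -0.000
shift [-0.1281 -0.1894  0.0008]
[-33.22623987  10.20284358  18.69397208 105.04047474  -3.58379276
  65.34610046  78.17958341]
```

```bash
python3 -m handwheel '[[[-0.025,-0.037,0],0],[[-0.05,-0.074,0],0],[[-0.075,-0.111,0],0],[[-0.1,-0.148,0],0],[[-0.125,-0.185,0],0]]'
python3 -m handwheel '[[[0,-0.004,0],0],[[0,-0.004,0],0]]'
python3 -c "
from h import *
import cv2
to(.633,-.0825,.22);print(get_state()['joint_positions'])
for n in ['scene','side','wrist']:
    cv2.imwrite('pics/%s1.png'%n,get_image(n)['image'])
a=cv2.imread('pics/side1.png')[60:280,150:400];b=cv2.imread('pics/wrist1.png')
cv2.imwrite('pics/m1.png',np.hstack([cv2.resize(a,(400,352)),cv2.resize(b,(400,352))]))
"
```

```text
clock: 3.3
eef_pos: [0.6216, -0.0653, 0.2706]
orientation: [180.0, -0.0, -178.5]
ft_force: [0.7, -0.1, 0.4]
width: 0.0002
clock: 3.47
eef_pos: [0.6211, -0.0713, 0.2699]
orientation: [-179.9, -0.1, -178.8]
ft_force: [-0.2, 0.0, -1.3]
width: 0.0001
t 3.47 pos [ 0.6211 -0.0713  0.2699] rpy [-1.7989e+02 -1.2000e-01 -1.7878e+02] F [-0.21  0.02 -1.31] w 0.000
shift [-0.0117 -0.0114  0.0499]
[-15.44643658  22.87506193  24.41185176  89.74374629  -9.73609015
  69.61239593 101.9073094 ]
```

View pics/m1.png

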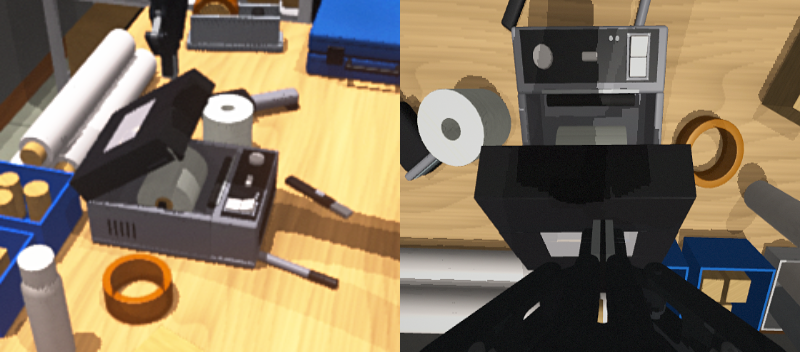

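```bash
python3 -c "
from h import *
import cv2
s=st()
d=get_image('side')
for P in [s['eef_pos'],np.array(pr(.118,0,.092))+[-.0924,-.003,.120],pr(-.104,-.06,.098),pr(-.118,.062,.1)]:
    p=d['intrinsics']@(d['R']@np.array(P)+d['t']);print(p[:2]/p[2], ((p[:2]/p[2])-[150,60])*1.6)
s=st();d=get_image('wrist');np.savez('w1.npz',pos=s['eef_pos'],rpy=s['orientation'],**d);print(d['hand_eye'])
cv2.imwrite('pics/w1.png',d['image'])
T=np.eye(4);T[:3,:3]=Ro.from_euler('xyz',s['orientation'],degrees=True).as_matrix();T[:3,3]=s['eef_pos']
T=T@d['hand_eye'];K=d['intrinsics'];print(K)
for P in [s['eef_pos'],np.array(pr(.118,0,.092))+[-.0924,-.003,.120],pr(-.104,-.06,.098),pr(-.103,.0,.098),pr(-.103,.062,.097)]:
    p=K@(np.linalg.inv(T)@np.r_[P,1])[:3];print('w',p[:2]/p[2])
for t in ['feed_top','pause_top','rocker','cover','feed','pause','marker','knife']:
    for r in trace('wrist',t)[:2]:
        v,u=np.nonzero(r['pixels']);z=d['depth'][v,u];ok=z>0;u,v,z=u[ok],v[ok],z[ok]
        P=np.c_[(u-K[0,2])/K[0,0]*z,(v-K[1,2])/K[1,1]*z,z,z*0+1]@T.T
        print(t,round(r['confidence'],2),r['bbox'],P[:,:3].mean(0).round(4),np.median(P[:,:3],0).round(4))
"
```

```text
t 3.62 pos [ 0.6206 -0.0659  0.2707] rpy [ 1.7994e+02 -7.0000e-02 -1.7830e+02] F [ 0.06 -0.53  0.28] w 0.000
[254.92143951 107.4911859 ] [167.87430322  75.98589744]
[253.08378222 125.39174405] [164.93405156 104.62679048]
[309.82706062 157.62310202] [255.723297   156.19696324]
[305.70408147 187.11435291] [249.12653035 203.38296465]
t 3.67 pos [ 0.6207 -0.0655  0.271 ] rpy [ 1.7993e+02 -4.0000e-02 -1.7824e+02] F [0.32 0.44 0.49] w 0.000
[[ 1.69876327e-04 -9.46477544e-01 -3.22769624e-01  8.20891876e-02]
 [ 9.99999967e-01  2.23396305e-04 -1.28770683e-04 -9.94513859e-04]
 [ 1.93984101e-04 -3.22769592e-01  9.46477550e-01 -1.42999260e-01]
 [ 0.00000000e+00  0.00000000e+00  0.00000000e+00  1.00000000e+00]]
[[319.42568815   0.         283.56468786]
 [  0.         319.42568815 213.26607342]
 [  0.           0.           1.        ]]
w [285.55478242 275.5164196 ]
w [260.08521726 247.6697791 ]
w [199.6223921   62.61532298]
w [266.27612254  64.06180028]
w [334.83326417  64.42887172]
feed_top 0.96 [184.4, 49.0, 209.7, 81.4] [ 0.5091 -0.1472  0.0982] [ 0.5092 -0.1472  0.0983]
feed_top 0.39 [101.2, 172.1, 409.5, 322.5] [ 0.6303 -0.0852  0.2033] [ 0.6168 -0.0905  0.2094]
pause_top 0.73 [254.5, 59.8, 277.6, 72.7] [ 0.5073 -0.0867  0.0979] [ 0.5072 -0.0866  0.0982]
rocker 0.79 [319.2, 39.8, 343.9, 88.5] [ 0.5048 -0.0261  0.0978] [ 0.5043 -0.0262  0.0972]
cover 0.87 [99.2, 170.7, 410.4, 321.4] [ 0.6303 -0.0853  0.2034] [ 0.6167 -0.0904  0.2094]
cover 0.36 [183.8, 52.4, 213.6, 81.6] [ 0.5087 -0.1467  0.0981] [ 0.5088 -0.1467  0.0982]
feed 0.81 [184.4, 50.5, 212.9, 81.9] [ 0.5089 -0.1467  0.0982] [ 0.5089 -0.1467  0.0983]
feed 0.69 [19.9, 101.9, 155.9, 199.3] [ 0.5848 -0.2662  0.0856] [ 0.584  -0.2623  0.0999]
pause 0.7 [255.5, 61.1, 275.1, 72.4] [ 0.507  -0.0874  0.098 ] [ 0.5071 -0.0876  0.0981]
marker 0.59 [329.2, 0.0, 350.2, 30.1] [ 0.4443 -0.0119  0.0141] [ 0.4444 -0.0121  0.0143]
```

View pics/w1.png

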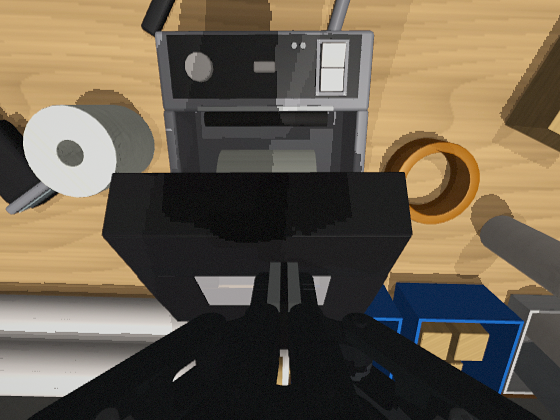

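```bash
python3 -m handwheel '[[[-0.005,-0.01,0.02],0],[[-0.011,-0.016,0.035],0],[[-0.011,-0.016,0.04],0],[[-0.011,-0.016,0.04],0]]'
python3 -c "
from h import *
to(.6352,-.0825,.2121)"
```

```text
clock: 4.45
eef_pos: [0.6317, -0.0835, 0.229]
orientation: [180.0, -0.2, -178.4]
ft_force: [0.6, -0.0, 0.1]
width: -0.0
t 4.45 pos [ 0.6317 -0.0835  0.229 ] rpy [ 180.     -0.23 -178.37] F [ 0.58 -0.04  0.09] w -0.000
shift [-0.0036  0.0009  0.0169]
```

```bash
python3 -m handwheel '[[[0,0,0.009],0],[[0.001,0,0.017],0],[[0.005,0,0.024],0],[[0.01,0,0.03],0],[[0.015,0,0.035],0]]'
python3 -m handwheel '[[[0.005,0,0.006],0],[[0.01,0,0.012],0],[[0.015,0,0.018],0],[[0.019,0,0.025],0],[[0.022,0,0.031],0]]'
python3 -c "
from h import *
to(.5826,-.0845,.136)"
```

```text
clock: 4.87
eef_pos: [0.6173, -0.0834, 0.1958]
orientation: [180.0, 0.0, -178.3]
ft_force: [1.8, -0.4, 0.7]
width: 0.0
clock: 5.28
eef_pos: [0.5946, -0.0843, 0.1645]
orientation: [180.0, -0.1, -178.3]
ft_force: [-1.2, 0.0, 1.9]
width: 0.0003
t 5.28 pos [ 0.5946 -0.0843  0.1645] rpy [ 1.7998e+02 -6.0000e-02 -1.7832e+02] F [-1.18  0.01  1.91] w 0.000
shift [0.012  0.0002 0.0285]
```

```bash
python3 -m handwheel '[[[0.004,0,0.007],0],[[0.007,0,0.014],0],[[0.01,0,0.021],0],[[0.012,0,0.027],0],[[0.012,0,0.032],0]]'
python3 -m handwheel '[[[0,0,0.002],0],[[0,0,0.002],0],[[0,0,0.002],0]]'
python3 -c "
from h import *
import cv2
st();cv2.imwrite('pics/side2.png',cv2.resize(get_image('side')['image'][60:280,150:400],(750,600)))"
```

```text
clock: 5.7
eef_pos: [0.5832, -0.0848, 0.1353]
orientation: [179.9, -0.0, -178.3]
ft_force: [-24.9, 5.2, 71.4]
width: 0.0005
clock: 5.95
eef_pos: [0.5831, -0.0848, 0.1356]
orientation: [179.9, 0.0, -178.3]
ft_force: [-18.0, 3.1, 45.5]
width: -0.0001
t 5.95 pos [ 0.5831 -0.0848  0.1356] rpy [ 1.7987e+02  4.0000e-02 -1.7835e+02] F [-17.99   3.08  45.53] w -0.000
```

View pics/side2.png

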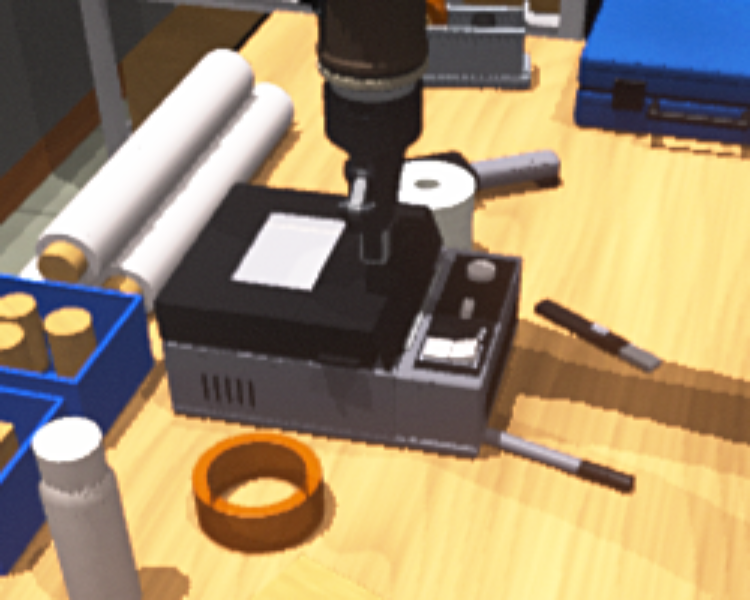

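Side view: the cover lies flat and shut, with the tips on it at about (375,250). I'll lift, then look again from above the deck.

```bash
python3 -m handwheel '[[[0,0,-0.01],0],[[0,0,-0.04],0],[[0,0,-0.06],0],[[0,0,-0.06],0]]'
python3 -m handwheel '[[[0,0,0],0],[[0,0,0],0]]'
cat > wl.py <<'E'
from h import *
import cv2,sys
s=st();d=get_image('wrist');cv2.imwrite('pics/%s.png'%sys.argv[1],d['image'])
T=np.eye(4);T[:3,:3]=Ro.from_euler('xyz',s['orientation'],degrees=True).as_matrix();T[:3,3]=s['eef_pos']
T=T@d['hand_eye'];K=d['intrinsics']
np.savez(sys.argv[1]+'.npz',T=T,**d)
for t in ['feed_top','pause_top','rocker','cover']:
    for r in trace('wrist',t)[:1]:
        v,u=np.nonzero(r['pixels']);z=d['depth'][v,u];ok=z>0;u,v,z=u[ok],v[ok],z[ok]
        P=np.c_[(u-K[0,2])/K[0,0]*z,(v-K[1,2])/K[1,1]*z,z,z*0+1]@T.T
        print(t,round(r['confidence'],2),r['bbox'],np.median(P[:,:3],0).round(4),np.percentile(P[:,:3],[2,98],axis=0).round(3).tolist())
        if t=='cover':
            Q=P[(P[:,2]>.125)&(P[:,2]<.15)][:,:3];A=np.c_[Q[:,:2],np.ones(len(Q))];k=np.linalg.lstsq(A,Q[:,2],rcond=None)[0];print('slope',k)
E
python3 wl.py w2; python3 -c "
from h import *
to(.4897,-.0249,.13)"
```

```text
clock: 6.33
eef_pos: [0.5855, -0.0854, 0.1949]
orientation: [-180.0, 0.3, -178.3]
ft_force: [0.9, -0.5, 0.0]
width: 0.0001
clock: 6.5
eef_pos: [0.583, -0.0845, 0.1902]
orientation: [180.0, -0.1, -178.3]
ft_force: [-0.1, 1.0, 0.2]
width: -0.0002
t 6.50 pos [ 0.583  -0.0845  0.1902] rpy [ 1.7999e+02 -8.0000e-02 -1.7830e+02] F [-0.11  0.96  0.18] w -0.000
feed_top 0.72 [180.8, 94.0, 220.0, 131.8] [ 0.5082 -0.1469  0.0983] [[0.497, -0.158, 0.095], [0.519, -0.136, 0.1]]
pause_top 0.66 [272.0, 104.3, 299.7, 119.0] [ 0.5066 -0.0875  0.0981] [[0.503, -0.097, 0.096], [0.511, -0.078, 0.1]]
rocker 0.83 [354.7, 82.4, 390.6, 141.5] [ 0.5034 -0.0267  0.0971] [[0.485, -0.037, 0.093], [0.524, -0.016, 0.102]]
cover 0.63 [129.5, 169.6, 433.3, 385.7] [ 0.5866 -0.0838  0.1361] [[0.549, -0.18, 0.1], [0.659, 0.012, 0.138]]
slope [0.02006667 0.00040653 0.12386665]
t 6.75 pos [ 0.5832 -0.0846  0.1903] rpy [-1.8000e+02 -1.0000e-01 -1.7831e+02] F [-0.02  0.85 -0.84] w -0.000
shift [0.0916 0.0625 0.0604]
```

View pics/w2.png

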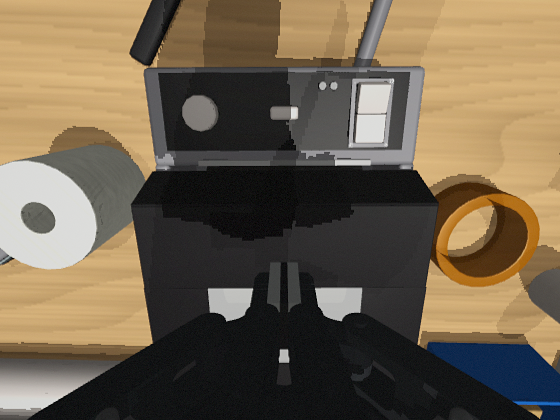

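Wrist view: cover shut (top plane at 0.136 m), rocker at (372,110), pause (284,112), feed (200,113). Next, above the raised rocker half.

```bash
python3 -m handwheel '[[[0.03,0.02,0],0],[[0.06,0.04,0],0],[[0.085,0.055,0.02],0],[[0.092,0.061,0.05],0],[[0.092,0.061,0.07],0]]'
python3 -m handwheel '[[[0,0,0],0],[[0,0,0],0]]'
python3 -c "
from h import *
import cv2
to(.489,-.0262,.098);a=get_image('side')['image'][130:230,250:370];b=get_image('wrist')['image']
cv2.imwrite('pics/m3.png',np.hstack([cv2.resize(a,(400,333),interpolation=2),cv2.resize(b,(400,333))]))"
```

```text
clock: 7.17
eef_pos: [0.4871, -0.0244, 0.1197]
orientation: [179.9, -0.1, -178.2]
ft_force: [0.2, -0.6, -0.5]
width: -0.0004
clock: 7.33
eef_pos: [0.4895, -0.0266, 0.1208]
orientation: [-180.0, -0.1, -178.3]
ft_force: [-0.1, -0.3, 0.2]
width: 0.0
t 7.33 pos [ 0.4895 -0.0266  0.1208] rpy [-1.7997e+02 -1.2000e-01 -1.7832e+02] F [-0.11 -0.27  0.25] w 0.000
shift [0.0004 0.0005 0.0228]
```

View pics/m3.png

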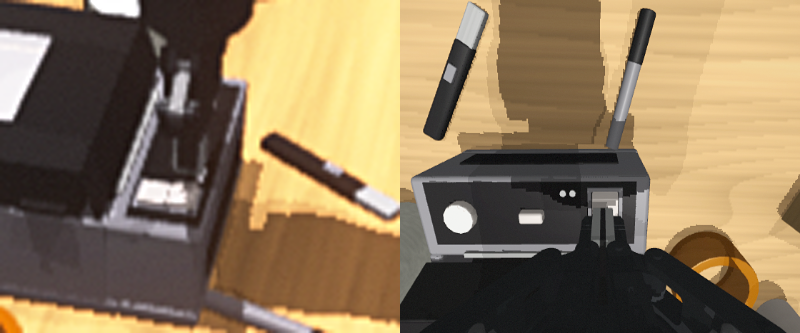

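```bash
python3 -m handwheel '[[[0,0,0.006],0],[[0,0,0.012],0],[[0,0,0.017],0],[[0,0,0.02],0],[[0,0,0.022],0]]'
python3 -m handwheel '[[[0,0,0.001],0],[[0,0,0.002],0],[[0,0,0.003],0],[[0,0,0.003],0]]'
```

```text
clock: 7.85
eef_pos: [0.4892, -0.0265, 0.0988]
orientation: [180.0, -0.1, -178.3]
ft_force: [-2.1, -0.5, 3.0]
width: 0.0003
clock: 8.18
eef_pos: [0.49, -0.0265, 0.0962]
orientation: [-180.0, 0.0, -178.3]
ft_force: [0.2, -0.9, -0.0]
width: 0.0003
```

```bash
python3 -m handwheel '[[[0,0,0.001],0],[[0,0,0.002],0],[[0,0,0.002],0],[[0,0,0.002],0]]'
```

```text
clock: 8.52
eef_pos: [0.4903, -0.0264, 0.0957]
orientation: [180.0, 0.1, -178.3]
ft_force: [-7.5, 0.5, 19.4]
width: 0.0
```

A hard stop at 0.0957, which is where fully on should be. Lifting to check.

```bash
python3 -m handwheel '[[[0,0,-0.005],0],[[0,0,-0.03],0],[[-0.02,-0.01,-0.06],0],[[-0.05,-0.04,-0.08],0],[[-0.06,-0.06,-0.09],0]]'
python3 -m handwheel '[[[0,0,0],0],[[0,0,0],0]]'
python3 wl.py w4
python3 - <<'E'
import numpy as np,cv2
d=np.load('w4.npz');o=np.load('w2.npz')
for f in (o,d):
    K=f['intrinsics'];z=f['depth'];v,u=np.mgrid[:420,:560]
    P=np.stack([(u-K[0,2])/K[0,0]*z,(v-K[1,2])/K[1,1]*z,z,np.ones_like(z)],-1)@f['T'].T
    # profile over rocker
    for x0 in np.arange(.484,.526,.004):
        k=(abs(P[...,1]+.026)<.007)&(abs(P[...,0]-x0)<.002)
        print('%.3f %.4f'%(x0,np.median(P[...,2][k])),end=' | ')
    print()
    k=(abs(P[...,1]+.083)<.06)&(P[...,2]>.125)&(P[...,2]<.15)&(P[...,0]>.562)&(P[...,0]<.59);print('cover',k.sum(),P[...,2][k].mean())
E
```

```text
clock: 8.93
eef_pos: [0.5555, -0.0845, 0.1872]
orientation: [-180.0, 0.3, -178.1]
ft_force: [0.1, -0.3, -0.3]
width: 0.0001
clock: 9.1
eef_pos: [0.5527, -0.0861, 0.1848]
orientation: [-180.0, 0.1, -178.5]
ft_force: [0.1, 1.1, -0.0]
width: -0.0002
t 9.10 pos [ 0.5527 -0.0861  0.1848] rpy [-1.7996e+02  1.2000e-01 -1.7846e+02] F [ 0.08  1.07 -0.02] w -0.000
feed_top 0.63 [184.9, 139.9, 221.0, 174.1] [ 0.5078 -0.1467  0.0983] [[0.497, -0.158, 0.092], [0.519, -0.136, 0.1]]
pause_top 0.78 [269.5, 148.4, 298.3, 158.6] [ 0.5057 -0.088   0.0981] [[0.502, -0.097, 0.094], [0.51, -0.078, 0.1]]
rocker 0.81 [354.7, 128.5, 387.8, 183.3] [ 0.5044 -0.0263  0.0969] [[0.485, -0.036, 0.093], [0.524, -0.016, 0.102]]
cover 0.93 [135.5, 209.6, 434.2, 384.3] [ 0.5701 -0.0831  0.1359] [[0.548, -0.181, 0.098], [0.633, 0.011, 0.137]]
slope [0.0456724  0.0012745  0.10887074]
0.484 0.0938 | 0.488 0.1016 | 0.492 0.1006 | 0.496 0.0994 | 0.500 0.0981 | 0.504 0.0967 | 0.508 0.0964 | 0.512 0.0965 | 0.516 0.0965 | 0.520 0.0964 | 0.524 0.0962 | 
cover 7296 0.13637197490064965
0.484 0.0933 | 0.488 0.0963 | 0.492 0.0963 | 0.496 0.0963 | 0.500 0.0962 | 0.504 0.0963 | 0.508 0.0974 | 0.512 0.0986 | 0.516 0.0998 | 0.520 0.1008 | 0.524 0.1016 | 
cover 5509 0.13635113532334228
```

View pics/w4.png

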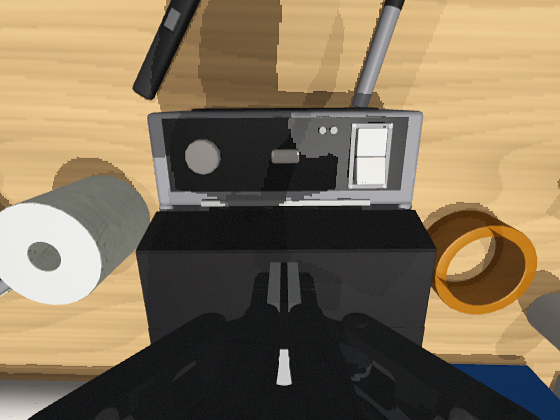

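Rocker profile is now inverted: front level at 0.0963, rear raised to 0.1016, so it is on. Moving on to the feed key.

```bash
python3 -m handwheel '[[[0.025,-0.03,0],0],[[0.046,-0.058,0.01],0],[[0.046,-0.06,0.04],0],[[0.046,-0.06,0.06],0],[[0.046,-0.06,0.07],0]]'
python3 -m handwheel '[[[0,0,0],0],[[0,0,0],0]]'
python3 -c "
from h import *
to(.508,-.147,.098)"
```

```text
clock: 9.77
eef_pos: [0.5056, -0.1453, 0.112]
orientation: [179.9, -0.2, -178.3]
ft_force: [-0.2, 0.5, -0.5]
width: 0.0
clock: 9.93
eef_pos: [0.5075, -0.1453, 0.1142]
orientation: [180.0, -0.1, -178.2]
ft_force: [0.2, -0.2, -0.7]
width: -0.0002
t 9.93 pos [ 0.5075 -0.1453  0.1142] rpy [ 1.7999e+02 -6.0000e-02 -1.7825e+02] F [ 0.2  -0.15 -0.67] w -0.000
shift [-0.0005 -0.0017  0.0162]
```

```bash
python3 -m handwheel '[[[0,-0.001,0.006],0],[[0,-0.001,0.012],0],[[0,-0.001,0.016],0],[[0,-0.001,0.018],0],[[0,-0.001,0.02],0]]'
python3 -m handwheel '[[[0,0,0.0005],0],[[0,0,0.001],0],[[0,0,0.001],0]]'
```

```text
clock: 10.35
eef_pos: [0.5078, -0.1467, 0.0944]
orientation: [180.0, 0.0, -178.3]
ft_force: [-0.6, 0.8, 4.3]
width: -0.0003
clock: 10.6
eef_pos: [0.5078, -0.1467, 0.094]
orientation: [180.0, 0.0, -178.3]
ft_force: [-1.9, 2.8, 7.4]
width: -0.0001
```

```bash
python3 -m handwheel '[[[0,0,0.001],0],[[0,0,0.0015],0],[[0,0,0.0015],0]]'
python3 -m handwheel '[[[0,0,-0.004],0],[[0,0,-0.02],0],[[0,0,-0.05],0],[[-0.02,0.03,-0.08],0],[[-0.05,0.06,-0.1],0]]'
python3 -m handwheel '[[[0,0,0],0],[[0,0,0],0],[[0,0,0],0]]'
python3 wl.py w5
python3 - <<'E'
import sys;sys.path.insert(0,'.')
from h import *
import cv2
f=np.load('w5.npz')
K=f['intrinsics'];z=f['depth'];v,u=np.mgrid[:420,:560]
P=np.stack([(u-K[0,2])/K[0,0]*z,(v-K[1,2])/K[1,1]*z,z,np.ones_like(z)],-1)@f['T'].T
for x0 in (.488,.496,.504,.512,.52):
    k=(abs(P[...,1]+.026)<.007)&(abs(P[...,0]-x0)<.002);print('%.3f %.4f'%(x0,np.median(P[...,2][k])),end=' | ')
d=get_image('side');cv2.imwrite('pics/side6.png',cv2.resize(d['image'][60:280,150:400],(750,600)))
for n in ['scene','side']:
    d=get_image(n)
    for t in ['printer','label_roll','tape_roll','marker','knife','spray_can','carton','scanner']:
        r=trace(n,t)
        if r:
            v,u=np.nonzero(r[0]['pixels']);zz=d['depth'][v,u];ok=zz>0;u,v,zz=u[ok],v[ok],zz[ok];K=d['intrinsics']
            W=(np.c_[(u-K[0,2])/K[0,0]*zz,(v-K[1,2])/K[1,1]*zz,zz]-d['t'])@d['R']
            try:o=np.median(np.load(f'{n}_{t}.npy'),0).round(3)
            except Exception:o=None
            print(n,t,round(r[0]['confidence'],2),np.median(W,0).round(3),o)
st()
E
```

```text
clock: 10.85
eef_pos: [0.5079, -0.1468, 0.0937]
orientation: [179.9, 0.1, -178.3]
ft_force: [-5.8, 2.6, 21.4]
width: 0.0001
clock: 11.27
eef_pos: [0.5487, -0.0944, 0.1899]
orientation: [-180.0, 0.1, -178.7]
ft_force: [1.3, -0.0, -0.8]
width: 0.0002
clock: 11.52
eef_pos: [0.5491, -0.0923, 0.1868]
orientation: [-180.0, -0.0, -178.3]
ft_force: [-0.7, -0.3, -0.4]
width: 0.0002
t 11.52 pos [ 0.5491 -0.0923  0.1868] rpy [-1.7999e+02 -4.0000e-02 -1.7827e+02] F [-0.67 -0.34 -0.36] w 0.000
feed_top 0.61 [193.2, 143.5, 229.7, 177.0] [ 0.5076 -0.1467  0.0983] [[0.497, -0.158, 0.094], [0.519, -0.136, 0.1]]
pause_top 0.84 [279.3, 152.3, 309.3, 166.0] [ 0.5057 -0.0878  0.0982] [[0.502, -0.097, 0.093], [0.51, -0.079, 0.1]]
rocker 0.89 [360.8, 133.7, 394.1, 190.1] [ 0.5042 -0.0265  0.0969] [[0.485, -0.037, 0.092], [0.523, -0.015, 0.102]]
cover 0.98 [143.6, 214.3, 442.5, 386.7] [ 0.5689 -0.0769  0.1359] [[0.548, -0.181, 0.097], [0.645, 0.011, 0.138]]
slope [0.046718   0.00119964 0.10824383]
0.488 0.0964 | 0.496 0.0964 | 0.504 0.0960 | 0.512 0.0987 | 0.520 0.1011 | scene printer 0.61 [ 0.688 -0.114  0
[... 277 characters left out ...]
 0.098]
scene carton 0.68 [0.546 0.251 0.062] [0.546 0.252 0.062]
scene scanner 0.9 [ 0.617 -0.401  0.04 ] None
side printer 0.84 [ 0.597 -0.009  0.098] [ 0.606 -0.026  0.09 ]
side label_roll 0.94 [ 0.557 -0.255  0.097] [ 0.579 -0.248  0.093]
side tape_roll 0.62 [0.616 0.127 0.034] [0.615 0.125 0.033]
side marker 0.91 [0.403 0.004 0.012] [0.402 0.004 0.013]
side knife 0.72 [ 0.396 -0.177  0.01 ] [ 0.407 -0.181  0.01 ]
side spray_can 0.78 [0.683 0.255 0.11 ] [0.683 0.255 0.114]
side carton 0.92 [0.503 0.293 0.069] [0.503 0.293 0.069]
side scanner 0.74 [ 0.536 -0.431  0.035] [ 0.541 -0.43   0.036]
t 12.72 pos [ 0.5495 -0.0923  0.1871] rpy [ 180.     -0.   -178.31] F [ 0.27 -0.21 -0.01] w 0.000
```

View pics/side6.png

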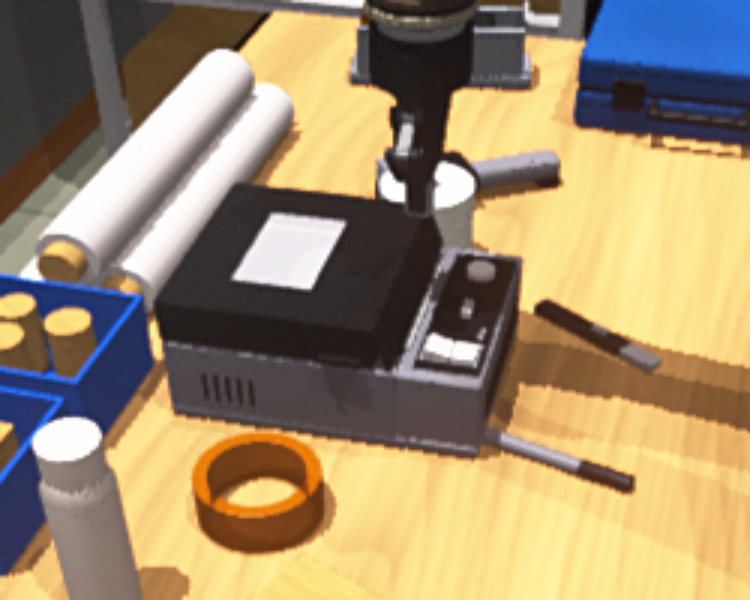

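View pics/w5.png

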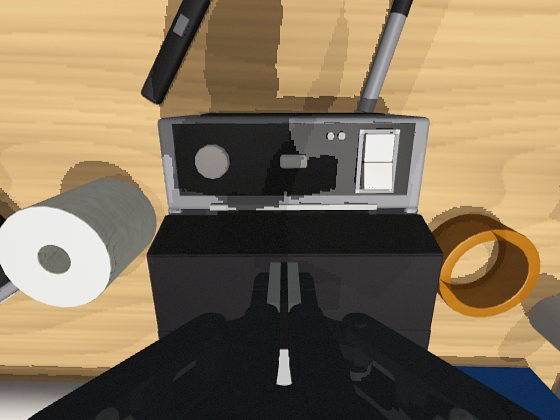

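The pictures show the cover shut, the rocker on at (377,160), and the feed (212,161) and pause (293,160) keys up at 0.098. Nothing has been displaced and the tool is clear, so I'm handing in.

```bash
python3 -c "
from plant import *
print(hand_in())"
```

```text
the job is handed in; nothing more can be done
None
```

The printer is back in service: with closed fingertips I shut the cover, switched the rocker on, then pressed and released the feed key, in that order. The job was handed in at about 12.7 s of the 51 s allowed; `hand_in` reported no verdict.

**Last checks**
- **Cover:** its top face is level at 0.136 m, the shut height. A rough plane fit gave a slope of 0.02–0.05, but in the direction of the front being lower. I put that down to edge pixels, because the height near the front edge stayed at 0.136 m.
- **Rocker:** its front half is level at 0.096 m and its rear half is raised to 0.101 m, so it is fully on.
- **Feed key:** it reached its hard stop at 0.094 m and came back up to 0.098 m.
- **Pause key:** it is up at 0.098 m and was never touched.
- **Printer:** its keys are within about 1 mm of where the wrist camera first found them.
- **Other things on the bench:** none moved visibly. Most network readings matched to within a few mm. The label roll and knife differed by up to 23 mm in the side view, but not in the scene view. I take those as differences in how much of each was visible. The first scene-view reading of the spray can was a false detection, but the side view agrees before and after.

**Force:** shutting the cover hit its stop harder than intended, with about 71 N read at the wrist. That is under the 120 N limit, and the printer stayed in place.

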